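Set out the parcel sign-in place

TASK

Set out the desk for signing in parcels. Stand the date stamp in the middle of the round ink pad; lay the eraser flat on the desk halfway between the ink pad and the notebook (centre to centre); lay the stapler right way up beside the notebook, along its long edge that faces away from the ink pad, parallel to it, level with the notebook's middle and with a gap of about 3 cm; then stand the glue stick upright on the desk in line with the stapler, about 3 cm beyond the stapler's end that is farther from the robot. Leave the binder clip where it is.

Things in the scene. Friction and masses are not known exactly. Their poses are not given: they have to be found in the camera images.
- notebook: closed pocket notebook lying flat and fixed on the desk, 102 x 148 mm, 10 mm thick; origin at the centre of its underside, its own x along the 102 mm side, y along the 148 mm side; y points away from the robot (within 0.3 rad). It lies either to the left or to the right of the ink pad, centres about 220 mm apart
- ink_pad: round black ink pad with its red lid shut, fixed on the desk, 66 mm across, flat top 19 mm above the desk; origin at the centre of its underside; it and the notebook lie near the middle of the desk (another notebook with an ink pad on it, in the far left corner out of reach, plays no part)
- stapler: desk stapler, 132 mm long, 30 mm wide at the base (7 mm high), 46 mm high; the upper arm is 20 mm wide from 24 mm up; origin at the centre of its underside, y along its length, x across, z up; loose, 0.16 kg; starts upright in the row at the back, length about along the robot's forward direction
- date_stamp: self-inking date stamp standing upright, footprint 30 x 40 mm, head 32 x 48 mm from 40 to 60 mm up; the head does not move; origin at the centre of its underside, x along the 32 mm side (grasp across it), y along the 48 mm side; loose, 0.05 kg
- glue_stick: glue stick standing upright, cylinder 26 mm in diameter (25 mm below 62 mm), 92 mm high; origin at the centre of its underside, z up; loose, 0.035 kg
- eraser: eraser lying flat, 22 x 44 mm, 13 mm thick; origin at the centre of its underside, x along 22 mm (grasp across it), y along 44 mm; loose, 0.016 kg
- binder_clip: small black binder clip, 32 mm wide, 54 mm long with its wires, 16 mm high, a loose bystander in the same row as the things to be moved; there are wires at one end; origin on the desk under its body; not to be moved (a second, larger clip farther back is fixed and plays no part)
There are look-alikes about, which are no part of the job. Several things look just like the eraser: the one meant starts farthest to the robot's left.

How it is judged:
At the end, for the whole second after the job is handed in: Stamp upright on the ink pad, within 14 mm of centre; eraser flat at the pad-notebook midpoint within 16 mm; stapler upright, gap 14-46 mm outside the notebook, level within 16 mm, parallel within 0.2 rad; glue stick upright, 14-46 mm off its far end, in line within 16 mm; all at rest (((x of ink_pad in the frame of notebook below 0 m and x of stapler in the frame of notebook between 0.08 and 0.112 m and y of eraser in the frame of ink_pad between -0.126 and -0.094 m) or (x of ink_pad in the frame of notebook above 0 m and x of stapler in the frame of notebook between -0.112 and -0.08 m and y of eraser in the frame of ink_pad between 0.094 and 0.126 m)) and y of stapler in the frame of notebook between -0.016 and 0.016 m and angle between the y axis of stapler and the y axis of notebook, either way round below 0.2 rad and angle between each of stapler, date_stamp, glue_stick's own z axis and vertical below 0.1 rad and height (world z) of each of stapler, eraser, glue_stick below 0.01 m and x of eraser in the frame of ink_pad between -0.022 and 0.022 m and angle between eraser's own z axis and vertical below 0.15 rad and horizontal distance between date_stamp and ink_pad below 0.014 m and height (world z) of date_stamp between 0.013 and 0.026 m and x of glue_stick in the frame of stapler between -0.016 and 0.016 m and horizontal distance between glue_stick and stapler between 0.093 and 0.125 m and y of glue_stick in the frame of notebook above 0.06 m and linear speed of each of stapler, date_stamp, glue_stick, eraser below 0.02 m/s); the robot touches nothing.
It fails at once if the binder clip is moved by more than 2 cm (distance of binder_clip from where it was at the start of the episode above 0.02 m).
It also fails if it takes over 99 s, if anything falls off the work surface, if the arm or the gripper's body presses on something with over 40 N, if the wrist force passes 120 N, or if a joint passes its speed limit or range.

ROBOT

A 6-joint arm with a two-finger parallel gripper is mounted at the origin on a cart in front of the work surface, level with it; the furniture and walls round the work are solid. World frame = base frame: x ahead of the robot, y to its left, z up, the work surface at z = 0. Lengths are in m, angles in rad, forces in N, time in s.
With the tool pointing down it reaches from about 0.3 to 0.775 m from the base axis. Payload 14.6 kg.
Tool frame: the origin (TCP) lies on the mounting face of the last link; the fingertips stand 199 mm ahead of it and the grasp point (between the pads) lies 180 mm ahead of it; z points along the fingers, y is the line along which they close (so a half turn about z gives the same grasp; the last joint's range is limited). The gripper opens to 94 mm and grips with 3 to 60 N. Pads are 16 mm wide; open, the fingers measure 119 mm over their backs; the gripper's body (75 mm by 177 mm) begins 78 mm behind the grasp point.
Start: joints at [-1.378, 0.3, 1.521, -0, 1.321, -0.067], TCP at [0.141, -0.532, 0.405] pointing down, gripper open.
Joint ranges: [-3.03, 3.03], [-0.79, 2.21], [0.23, 2.52], [-1.04, 4.18], [0, 3.07], [-2.55, 2.55]. Speed limits (rad/s): [2.22, 2.22, 2.57, 3.14, 3.14, 3.14].

INTERFACE

Orientations are given as [roll, pitch, yaw] about the fixed x, y, z axes, in that order (R = Rz(yaw) Ry(pitch) Rx(roll)).
In Python, from station import telemetry, cams, workorder, finder gives the robot as it stands.
- The arm moves only by the tool jog_arm, never from a script. Its argument "rows" is a list of rows, each an object with "gripper": the finger opening in m, from 0 to 0.094; "slide": the shift along the tool's x, y, z in m, a list of three; "spin": the turn about the tool's z in rad. In form: [{"gripper": gripper, "slide": [tx, ty, tz], "spin": spin}, ...]. A call has 1 to 8 rows; each row is the pose to reach, as a shift and turn from the pose commanded when the call began, along the tool's axes at that moment; what a row does not reach only later rows make up. A row lasts 1/10 s, in which the tool goes at most 50 mm and 8.59 degrees, less where a joint would pass 70% of its speed; a pose out of reach is approached as far as the arm can. A call with a gripper value outside its range is refused whole. The fingers move at their own pace and stop on an object; "squeeze" is the grip in N (left out, the last holds). Time passes only in rows, so rows that repeat a pose let the fingers close. It gives the time, the measured TCP pose, the force, the opening and the grip force at its end, in the units of the state.
- telemetry.get_obs(): the state, without advancing time (a new reading comes with each control period).
- cams.camera(name): name is "scene" or "top" or "wrist"; returns (picture, depth): 480x640x3 uint8, red, green, blue; 480x640 float32, m along the optical axis (not along the pixel's ray), 0 where there is no reading.
- cams.camera_info(name): a dict with "camera_matrix" (3x3 intrinsics, pixels), "R" (3x3) and "t" (3): a world point X has camera coordinates R X + t; the wrist camera has in their place "tool_from_camera" (4x4, takes a point from camera to tool coordinates, whose origin is the TCP and whose axes are the flange's). Camera axes: x right, y down, z forward; pixel columns grow to the right and rows downward; lengths in m; the calibration is good to about 2 mm. A picture is of the moment at which its call begins: read the wrist's pose just before it. camera_info takes no time and is no camera call.
- workorder.hand_in(): hands the job in; it is judged then, once.
Trained networks look in the newest picture that a camera, given by its name, has taken for a name from the list of things; names that differ only in an ending like _2 or _b are one class to them, and where a whole thing is asked for, a point or a joint stands for the part that bears it (a point fixed in the world has none). Each returns a list of dicts, best first, with "confidence" (0 to 1); they miss things now and then, are a little off and sometimes report something else, mostly with a low value. They report only what shows in the picture. A call takes as long as a camera call. They do not tell look-alikes from the thing itself.
- finder.find_in(target, camera): "point" ([x, y, z] in m, in world coordinates, good to about 4 mm: the middle of the surface that is visible of it).
- finder.masks_of(target, camera): "region" (480x640 bool, what is visible of it).
The state is a dict: "time_s": time; "qpos": joint angles; "joint_vel": joint speeds; "tau": joint torques, N m; "ee_pos": TCP position; "eef_rot": TCP orientation; "force": force on the tool from outside, world axes, zero at the start; "moment": the same for the moment, N m; "grip_width": finger opening in m; "grip_force": force on a finger pad.
Only numpy, scipy, OpenCV 4.12 (cv2) and the standard library are available. Lean on these libraries where they do the work, as an engineer would, in place of code of your own. Each camera call takes 0.05 s, during which the arm holds its last target. There are 200 camera calls.

## Working session

There is one attempt and no reset: what is moved stays moved. The work goes in short steps, Python scripts to look and compute and a tool call to move; the robot and the scene stay as the last step left them, time stands still between calls to the robot, and variables do not carry over. Pictures are saved under pics/ and viewed, at most 14 in all, crops included, and the job is handed in when it is done.

Besides the shell and the picture viewer there is one more tool, called after "Call:" as name(argument=value, ...) on one line, values as JSON. jog_arm: Moves the arm, as the interface text tells. Its arguments: {"type":"object","properties":{"rows":{"type":"array","items":{"type":"object","properties":{"gripper":{"type":"number"},"slide":{"type":"array","items":{"type":"number"}},"spin":{"type":"number"}}}},"squeeze":{"type":"number"}},"required":["rows"]}

```bash
mkdir -p pics; ls; cat > h.py <<'E'
import numpy as np, cv2
from station import telemetry, cams, workorder, finder
def snap(n,f=None):
    o=telemetry.get_obs(); p,d=cams.camera(n)
    if f: cv2.imwrite('pics/'+f,p[...,::-1])
    return p,d,o
def world(n,d,mask=None,o=None):
    """points (N,3) for mask pixels"""
    ci=cams.camera_info(n); K=np.array(ci['camera_matrix'])
    if mask is None: mask=np.ones(d.shape,bool)
    v,u=np.nonzero(mask&(d>0)); z=d[v,u]
    c=np.c_[(u-K[0,2])*z/K[0,0],(v-K[1,2])*z/K[1,1],z]
    if 'R' in ci: return (c-np.array(ci['t']))@np.array(ci['R'])
    from scipy.spatial.transform import Rotation as Ro
    T=np.array(ci['tool_from_camera']); c=c@T[:3,:3].T+T[:3,3]
    return c@Ro.from_euler('xyz',o['eef_rot']).as_matrix().T+np.array(o['ee_pos'])
E
python3 - <<'E'
from h import *
snap('top','top0.png'); snap('scene','scene0.png')
for n in ['notebook','ink_pad','stapler','date_stamp','glue_stick','eraser','binder_clip']:
    print(n,[(np.round(r['point'],3).tolist(),round(r['confidence'],2)) for r in finder.find_in(n,'top')])
print(telemetry.get_obs())
E
```

```text
pics
notebook [([0.457, -0.197, 0.01], 0.95)]
ink_pad [([0.445, 0.021, 0.016], 0.89)]
stapler [([0.646, -0.258, 0.036], 0.77)]
date_stamp [([0.653, 0.056, 0.056], 0.95)]
glue_stick [([0.65, -0.042, 0.079], 0.9), ([0.646, -0.255, 0.037], 0.64), ([0.651, 0.168, 0.013], 0.55)]
eraser [([0.656, -0.158, 0.015], 0.81), ([0.293, -0.279, 0.012], 0.53)]
binder_clip [([0.654, 0.166, 0.014], 0.64)]
{'time_s': 0.45, 'qpos': array([-1.37759753e+00,  2.99963190e-01,  1.52102880e+00,  2.17450302e-05,
        1.32071690e+00, -6.66111023e-02]), 'joint_vel': array([ 0.00063647, -0.00032679, -0.00174864, -0.00187864,  0.00016391,
       -0.00044175]), 'tau': array([-1.62344793e-03, -5.31270468e+01, -3.52676046e+01,  7.07409508e-02,
        2.16632034e-02, -3.57310103e-05]), 'ee_pos': array([ 0.14128516, -0.53153912,  0.40459871]), 'eef_rot': array([-3.14147807e+00, -2.87584830e-05,  2.59804514e-01]), 'force': array([ 0.22520057, -0.33006346,  0.12211997]), 'moment': array([-0.04964263,  0.04450408,  0.0312545 ]), 'grip_force': 0.0, 'grip_width': 0.09384871330460018}
```

View pics/top0.png

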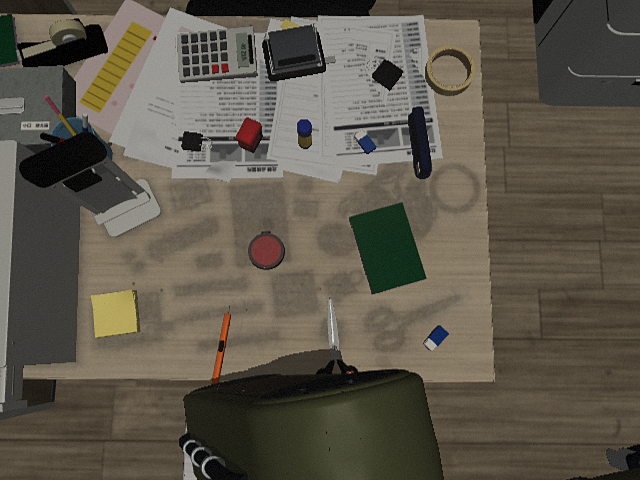

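View pics/scene0.png

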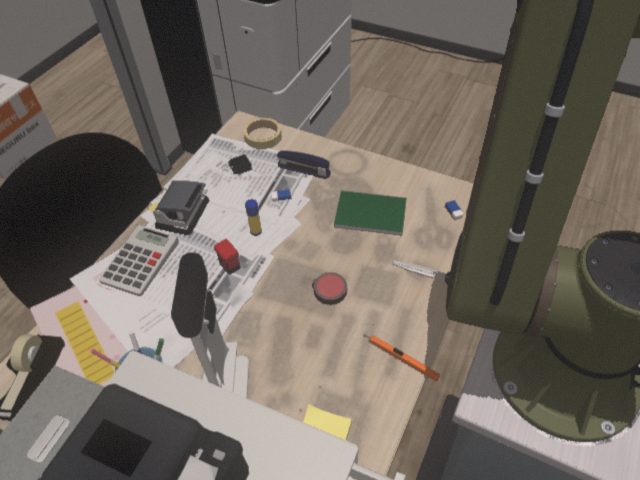

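```bash
python3 - <<'E'
from h import *
p,d,o=snap('top')
for n in ['notebook','ink_pad','stapler','date_stamp','glue_stick','eraser','binder_clip']:
    for r in finder.masks_of(n,'top'):
        P=world('top',d,r['region'])
        zt=np.percentile(P[:,2],90)
        Q=P[P[:,2]>zt-0.012] if n in('stapler','date_stamp','glue_stick') else P
        (cx,cy),(w,h),a=cv2.minAreaRect(Q[:,:2].astype(np.float32))
        print(n,round(r['confidence'],2),len(P),'z',P[:,2].min().round(3),zt.round(3),'c',round(cx,4),round(cy,4),'wh',round(w,3),round(h,3),'ang',round(a,1),'med',np.median(Q,0).round(3))
P=world('top',d)
# tall things on the desk
M=(P[:,2]>0.1)&(P[:,0]>0.2)&(P[:,0]<0.9)&(abs(P[:,1])<0.6)
Q=P[M]
for yb in np.arange(-.6,.6,.05):
    q=Q[(Q[:,1]>=yb)&(Q[:,1]<yb+.05)]
    if len(q)>5: print(round(yb,2),q[:,0].min().round(2),q[:,0].max().round(2),q[:,2].max().round(2))
c=cv2.resize(p[100:220,150:460,::-1],(775,300),interpolation=cv2.INTER_CUBIC); cv2.imwrite('pics/c1.png',c)
E
```

```text
notebook 0.73 4519 z -0.005 0.014 c 0.457 -0.1985 wh 0.15 0.106 ang 16.7 med [ 0.454 -0.197  0.011]
ink_pad 0.88 1076 z -0.002 0.021 c 0.447 0.0226 wh 0.064 0.068 ang 73.1 med [0.445 0.023 0.018]
stapler 0.63 1245 z -0.004 0.046 c 0.6555 -0.2599 wh 0.127 0.022 ang 6.9 med [ 0.65  -0.259  0.043]
date_stamp 0.83 664 z -0.002 0.061 c 0.6579 0.0572 wh 0.033 0.047 ang 64.5 med [0.656 0.057 0.059]
glue_stick 0.7 403 z -0.001 0.092 c 0.6565 -0.0442 wh 0.025 0.026 ang 88.4 med [ 0.654 -0.044  0.091]
eraser 0.83 354 z -0.003 0.015 c 0.2928 -0.2833 wh 0.027 0.048 ang 47.7 med [ 0.294 -0.281  0.012]
eraser 0.65 291 z -0.004 0.015 c 0.6573 -0.1574 wh 0.043 0.024 ang 38.2 med [ 0.655 -0.157  0.012]
binder_clip 0.89 410 z -0.004 0.018 c 0.6524 0.1657 wh 0.051 0.047 ang 48.5 med [0.652 0.167 0.015]
-0.2 0.2 0.23 0.66
-0.15 0.2 0.26 0.69
-0.1 0.2 0.26 0.7
-0.05 0.2 0.25 0.68
0.0 0.2 0.24 0.59
0.05 0.2 0.23 0.43
0.1 0.2 0.21 0.27
0.2 0.53 0.56 0.32
0.25 0.5 0.56 0.32
0.3 0.49 0.66 0.32
0.35 0.2 0.68 0.25
```

View pics/c1.png

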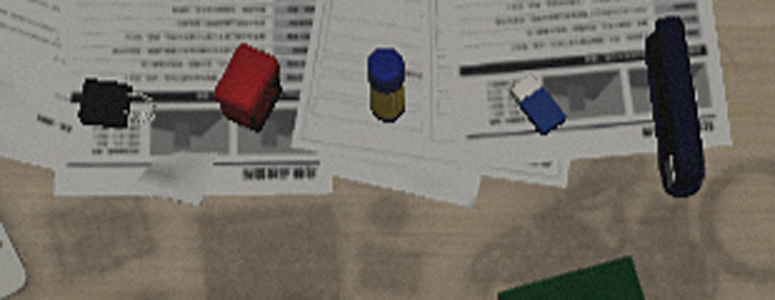

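Call:
jog_arm(rows=[{"gripper":0.094,"slide":[0.562,-0.133,0.04],"spin":0.14},{"gripper":0.094,"slide":[0.562,-0.133,0.04],"spin":0.14},{"gripper":0.094,"slide":[0.562,-0.133,0.04],"spin":0.14},{"gripper":0.094,"slide":[0.562,-0.133,0.04],"spin":0.14},{"gripper":0.094,"slide":[0.562,-0.133,0.04],"spin":0.14},{"gripper":0.094,"slide":[0.562,-0.133,0.04],"spin":0.14},{"gripper":0.094,"slide":[0.562,-0.133,0.04],"spin":0.14},{"gripper":0.094,"slide":[0.562,-0.133,0.04],"spin":0.14}])

```text
time_s: 1.65
ee_pos: [0.4929, -0.3426, 0.3771]
eef_rot: [3.141, -0.0, 0.12]
force: [-0.2, -0.5, -0.4]
grip_width: 0.0942
grip_force: 0.0
```

```bash
cat >> h.py <<'E'
def go(x,y,z,yaw):
    """slide/spin from the present pose (tool down) to the grasp-point target x,y and TCP z"""
    from scipy.spatial.transform import Rotation as Ro
    o=telemetry.get_obs(); R=Ro.from_euler('xyz',o['eef_rot']).as_matrix()
    dl=np.array([x,y,z])-o['ee_pos']; yw=np.arctan2(R[1,0],R[0,0])
    s=-(yaw-yw); n=max(np.linalg.norm(dl)/.05,abs(s)/.15)
    print('slide',(R.T@dl).round(3).tolist(),'spin',round(s,3),'rows>=',round(n,1),'at',o['ee_pos'].round(4),yw.round(3),'t',o['time_s'],'w',round(o['grip_width'],4),'q',o['qpos'].round(2))
E
python3 -c "
from h import *
go(.62,-.25,.36,.12)"
```

```text
slide [0.137, -0.077, 0.017] spin -0.0 rows>= 3.2 at [ 0.4929 -0.3426  0.3771] 0.12 t 1.65 w 0.0942 q [-0.67  0.43  1.4  -0.    1.3   0.78]
```

Call:
jog_arm(rows=[{"slide":[0.137,-0.077,0.017],"spin":0},{"slide":[0.137,-0.077,0.017],"spin":0},{"slide":[0.137,-0.077,0.017],"spin":0},{"slide":[0.137,-0.077,0.017],"spin":0},{"slide":[0.137,-0.077,0.017],"spin":0}])

```text
$.rows[0]: bad value
```

```bash
cat >> h.py <<'E'
def meas(cam,names,f=None):
    p,d,o=snap(cam,f)
    for n in names:
        for r in finder.masks_of(n,cam):
            P=world(cam,d,r['region'],o); zt=np.percentile(P[:,2],90)
            for lo,hi in ((zt-.012,1),(.002,zt-.012)):
                Q=P[(P[:,2]>lo)&(P[:,2]<hi)]
                if len(Q)<20: continue
                (cx,cy),(w,h),a=cv2.minAreaRect(Q[:,:2].astype(np.float32))
                print(n,round(r['confidence'],2),len(Q),'zt',zt.round(3),'c',round(cx,4),round(cy,4),'wh',round(w,3),round(h,3),'ang',round(a,1),'med',np.median(Q,0).round(3))
E
python3 -c "
from h import *
meas('wrist',['stapler','eraser','notebook','glue_stick'],'w1.png')
go(.65,-.26,.3,.12)"
```

```text
stapler 0.96 2318 zt 0.045 c 0.6185 -0.2637 wh 0.055 0.02 ang 6.7 med [ 0.62  -0.265  0.043]
stapler 0.96 1196 zt 0.045 c 0.6202 -0.2724 wh 0.025 0.07 ang 77.8 med [ 0.62  -0.274  0.007]
eraser 0.68 298 zt 0.012 c 0.6378 -0.1645 wh 0.01 0.027 ang 8.3 med [ 0.638 -0.165  0.01 ]
eraser 0.57 739 zt 0.013 c 0.3963 -0.3093 wh 0.039 0.243 ang 75.2 med [ 0.3   -0.286  0.012]
notebook 0.55 16735 zt 0.011 c 0.4586 -0.2204 wh 0.153 0.164 ang 16.8 med [ 0.464 -0.195  0.01 ]
slide [0.168, -0.064, 0.077] spin 0.0 rows>= 3.9 at [ 0.491 -0.344  0.377] 0.12 t 1.9 w 0.0942 q [-0.67  0.43  1.41 -0.    1.3   0.78]
```

View pics/w1.png

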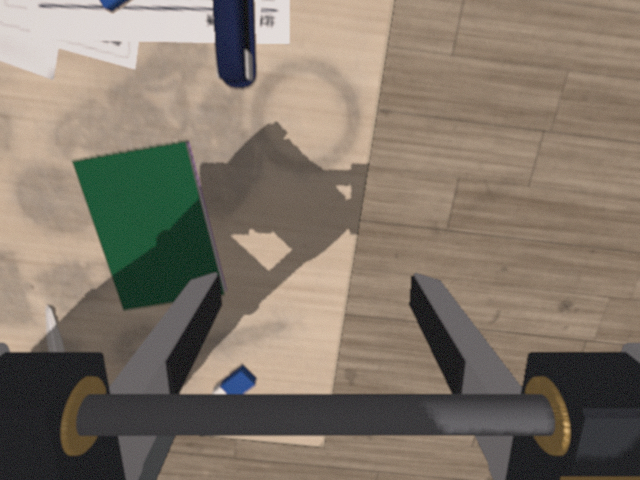

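Call:
jog_arm(rows=[{"gripper":0.094,"slide":[0.04,-0.11,0.0],"spin":0},{"gripper":0.094,"slide":[0.04,-0.11,0.0],"spin":0},{"gripper":0.094,"slide":[0.04,-0.11,0.0],"spin":0},{"gripper":0.094,"slide":[0.04,-0.11,0.0],"spin":0},{"gripper":0.094,"slide":[0.04,-0.11,0.0],"spin":0}])

```text
time_s: 2.4
ee_pos: [0.5173, -0.2311, 0.3775]
eef_rot: [3.141, -0.0, 0.119]
force: [-0.2, 0.0, -0.7]
grip_width: 0.094
grip_force: 0.0
```

```bash

python3 -c "
from h import *
meas('wrist',['stapler','eraser','notebook','glue_stick','ink_pad'],'w2.png')
go(.65,-.26,.3,.12)"
```

```text
stapler 0.97 3651 zt 0.045 c 0.6374 -0.261 wh 0.093 0.021 ang 6.3 med [ 0.64  -0.26   0.043]
stapler 0.97 1382 zt 0.045 c 0.6389 -0.2595 wh 0.104 0.028 ang 7.0 med [ 0.639 -0.25   0.007]
eraser 0.94 1751 zt 0.013 c 0.6574 -0.1553 wh 0.048 0.023 ang 36.7 med [ 0.656 -0.157  0.012]
notebook 0.62 15780 zt 0.011 c 0.4505 -0.1959 wh 0.154 0.106 ang 16.1 med [ 0.461 -0.196  0.01 ]
glue_stick 0.75 408 zt 0.083 c 0.6453 -0.0476 wh 0.005 0.019 ang 19.7 med [ 0.645 -0.05   0.082]
glue_stick 0.75 1435 zt 0.083 c 0.6518 -0.0504 wh 0.012 0.026 ang 62.9 med [ 0.649 -0.054  0.035]
ink_pad 0.73 4169 zt 0.019 c 0.4475 0.0208 wh 0.06 0.07 ang 85.1 med [0.449 0.02  0.018]
ink_pad 0.73 227 zt 0.019 c 0.4565 0.0066 wh 0.069 0.025 ang 26.6 med [ 0.463 -0.002  0.005]
slide [0.128, 0.045, 0.077] spin -0.001 rows>= 3.1 at [ 0.5176 -0.2308  0.377 ] 0.119 t 2.7 w 0.094 q [-0.48  0.36  1.51 -0.    1.27  0.97]
```

View pics/w2.png

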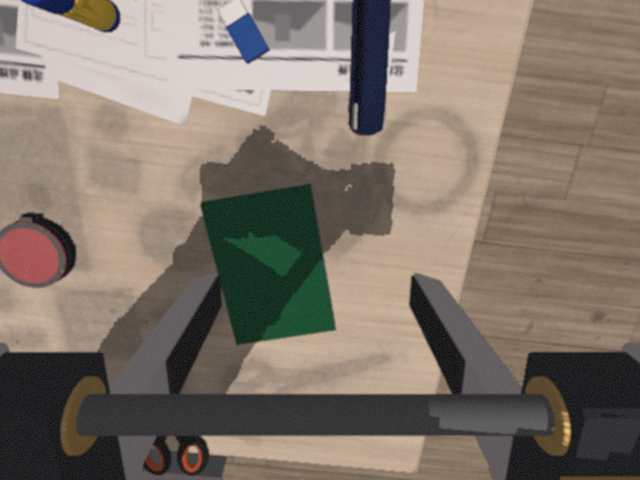

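Call:
jog_arm(rows=[{"gripper":0.07,"slide":[0.131,0.045,0.06],"spin":0},{"gripper":0.07,"slide":[0.131,0.045,0.06],"spin":0},{"gripper":0.07,"slide":[0.131,0.045,0.06],"spin":0},{"gripper":0.07,"slide":[0.131,0.045,0.06],"spin":0},{"gripper":0.07,"slide":[0.131,0.045,0.06],"spin":0}])

```text
time_s: 3.2
ee_pos: [0.6536, -0.2593, 0.3149]
eef_rot: [-3.14, 0.003, 0.12]
force: [1.3, -1.4, 0.8]
grip_width: 0.0696
grip_force: 0.0
```

```bash

python3 -c "
from h import *
meas('wrist',['date_stamp','eraser','glue_stick'])
go(.653,-.26,.216,.12)"
```

```text
eraser 0.65 2027 zt 0.013 c 0.6556 -0.1547 wh 0.045 0.028 ang 39.0 med [ 0.658 -0.158  0.012]
glue_stick 0.67 638 zt 0.042 c 0.6578 -0.0515 wh 0.024 0.01 ang 13.8 med [ 0.658 -0.054  0.038]
glue_stick 0.67 1012 zt 0.042 c 0.6593 -0.0459 wh 0.028 0.018 ang 38.0 med [ 0.66  -0.054  0.016]
slide [0.0, 0.001, 0.104] spin -0.001 rows>= 2.1 at [ 0.6525 -0.259   0.3196] 0.119 t 3.4 w 0.0697 q [-0.43  0.71  1.11 -0.    1.32  1.02]
```

Call:
jog_arm(rows=[{"gripper":0.07,"slide":[0,0.001,0.05],"spin":0},{"gripper":0.07,"slide":[0,0.001,0.085],"spin":0},{"gripper":0.07,"slide":[0,0.001,0.102],"spin":0},{"gripper":0.07,"slide":[0,0.001,0.102],"spin":0},{"gripper":0.0,"slide":[0,0.001,0.102],"spin":0},{"gripper":0.0,"slide":[0,0.001,0.102],"spin":0},{"gripper":0.0,"slide":[0,0.001,0.102],"spin":0},{"gripper":0.0,"slide":[0,0.001,0.102],"spin":0}], squeeze=30)

```text
time_s: 4.2
ee_pos: [0.6536, -0.26, 0.2162]
eef_rot: [3.141, -0.001, 0.12]
force: [0.6, 0.6, 0.3]
grip_width: 0.0413
grip_force: 0.0
```

Call:
jog_arm(rows=[{"gripper":0.0,"slide":[0,0,0],"spin":0},{"gripper":0.0,"slide":[0,0,0],"spin":0},{"gripper":0.0,"slide":[0,0,0],"spin":0},{"gripper":0.0,"slide":[0,0,-0.03],"spin":0},{"gripper":0.0,"slide":[0,0,-0.07],"spin":0},{"gripper":0.0,"slide":[0,0,-0.07],"spin":0}])

```text
time_s: 4.8
ee_pos: [0.6541, -0.2602, 0.2912]
eef_rot: [3.137, -0.007, 0.12]
force: [0.7, 0.0, -1.3]
grip_width: 0.0196
grip_force: 30.0
```

```bash

python3 -c "
from h import *
go(.4844,-.29,.286,.29)"
```

```text
slide [-0.172, 0.009, 0.004] spin -0.17 rows>= 3.4 at [ 0.6541 -0.2602  0.2912] 0.12 t 4.8 w 0.0196 q [-0.43  0.74  1.13  0.    1.26  1.02]
```

Call:
jog_arm(rows=[{"gripper":0.0,"slide":[-0.03,0.002,0.0],"spin":-0.03},{"gripper":0.0,"slide":[-0.07,0.004,0.0],"spin":-0.07},{"gripper":0.0,"slide":[-0.11,0.006,0.0],"spin":-0.11},{"gripper":0.0,"slide":[-0.15,0.008,0.0],"spin":-0.15},{"gripper":0.0,"slide":[-0.172,0.009,0],"spin":-0.17},{"gripper":0.0,"slide":[-0.172,0.009,0.03],"spin":-0.17},{"gripper":0.0,"slide":[-0.172,0.009,0.05],"spin":-0.17},{"gripper":0.0,"slide":[-0.172,0.009,0.05],"spin":-0.17}])

```text
time_s: 5.6
ee_pos: [0.483, -0.2891, 0.2323]
eef_rot: [-3.138, 0.003, 0.289]
force: [0.2, 1.1, -1.2]
grip_width: 0.0193
grip_force: 30.0
```

```bash

python3 -c "
from h import *
meas('top',['stapler','notebook'])
meas('scene',['stapler'])
go(.4844,-.29,.216,.29)"
```

```text
notebook 0.71 1827 zt 0.014 c 0.4786 -0.1894 wh 0.099 0.103 ang 16.0 med [ 0.492 -0.173  0.011]
stapler 0.8 346 zt 0.064 c 0.474 -0.2558 wh 0.126 0.091 ang 18.2 med [ 0.464 -0.286  0.061]
stapler 0.8 583 zt 0.064 c 0.4996 -0.2909 wh 0.078 0.155 ang 78.0 med [ 0.483 -0.283  0.03 ]
slide [0.0, 0.001, 0.02] spin 0.0 rows>= 0.4 at [ 0.484  -0.2895  0.2362] 0.29 t 5.85 w 0.0199 q [-0.6   0.52  1.63  0.    0.98  0.68]
```

Call:
jog_arm(rows=[{"gripper":0.0,"slide":[0,0.001,0.01],"spin":0},{"gripper":0.0,"slide":[0,0.001,0.018],"spin":0},{"gripper":0.0,"slide":[0,0.001,0.0195],"spin":0},{"gripper":0.0,"slide":[0,0.001,0.0195],"spin":0},{"gripper":0.06,"slide":[0,0.001,0.0195],"spin":0},{"gripper":0.06,"slide":[0,0.001,0.0195],"spin":0},{"gripper":0.06,"slide":[0,0.001,0.0195],"spin":0},{"gripper":0.06,"slide":[0,0.001,0.0195],"spin":0}])

```text
time_s: 6.65
ee_pos: [0.484, -0.2904, 0.2157]
eef_rot: [3.141, -0.0, 0.29]
force: [-0.7, 0.3, 0.1]
grip_width: 0.0482
grip_force: 0.0
```

Call:
jog_arm(rows=[{"gripper":0.07,"slide":[0,0,-0.05],"spin":0},{"gripper":0.07,"slide":[0,0,-0.1],"spin":0},{"gripper":0.07,"slide":[0,0,-0.12],"spin":0},{"gripper":0.07,"slide":[0,0.0,-0.12],"spin":0}])

```text
time_s: 7.05
ee_pos: [0.4842, -0.2905, 0.3391]
eef_rot: [3.137, -0.004, 0.29]
force: [0.5, 0.0, -1.1]
grip_width: 0.0696
grip_force: 0.0
```

```bash

python3 -c "
from h import *
go(.55,-.06,.336,.2)"
```

```text
slide [0.129, -0.202, 0.003] spin 0.09 rows>= 4.8 at [ 0.4842 -0.2905  0.3391] 0.29 t 7.05 w 0.0696 q [-0.61  0.39  1.56  0.    1.19  0.68]
```

Call:
jog_arm(rows=[{"gripper":0.07,"slide":[0.129,-0.202,-0.04],"spin":0.09},{"gripper":0.07,"slide":[0.129,-0.202,-0.04],"spin":0.09},{"gripper":0.07,"slide":[0.129,-0.202,-0.04],"spin":0.09},{"gripper":0.07,"slide":[0.129,-0.202,-0.04],"spin":0.09},{"gripper":0.07,"slide":[0.129,-0.202,-0.04],"spin":0.09},{"gripper":0.07,"slide":[0.129,-0.202,-0.04],"spin":0.09},{"gripper":0.07,"slide":[0.129,-0.202,-0.04],"spin":0.09}])

```text
time_s: 7.75
ee_pos: [0.5499, -0.0594, 0.3744]
eef_rot: [-3.141, 0.002, 0.201]
force: [0.5, 0.8, -0.5]
grip_width: 0.0701
grip_force: 0.0
```

```bash

python3 -c "
from h import *
meas('wrist',['glue_stick','date_stamp','ink_pad','eraser','notebook','stapler'],'w3.png')
print('TOP');meas('top',['stapler','notebook','glue_stick','ink_pad'],'t3.png')
go(.656,-.046,.336,.2)"
```

```text
glue_stick 0.7 1461 zt 0.092 c 0.6557 -0.0433 wh 0.026 0.025 ang 12.6 med [ 0.656 -0.043  0.091]
glue_stick 0.7 66 zt 0.092 c 0.645 -0.0425 wh 0.02 0.005 ang 87.8 med [ 0.644 -0.043  0.029]
date_stamp 0.96 3638 zt 0.06 c 0.6572 0.0581 wh 0.033 0.047 ang 64.9 med [0.657 0.056 0.059]
date_stamp 0.96 744 zt 0.06 c 0.6527 0.0483 wh 0.012 0.046 ang 65.4 med [0.653 0.049 0.004]
ink_pad 0.88 1857 zt 0.019 c 0.4537 0.0364 wh 0.035 0.067 ang 58.8 med [0.457 0.036 0.018]
ink_pad 0.88 58 zt 0.019 c 0.4763 0.0261 wh 0.012 0.042 ang 3.2 med [0.475 0.017 0.005]
eraser 0.79 1669 zt 0.013 c 0.6564 -0.1576 wh 0.048 0.025 ang 34.3 med [ 0.656 -0.155  0.012]
notebook 0.72 8073 zt 0.011 c 0.4985 -0.1809 wh 0.239 0.12 ang 22.4 med [ 0.487 -0.195  0.01 ]
stapler 0.63 2256 zt 0.044 c 0.5058 -0.2828 wh 0.084 0.022 ang 16.3 med [ 0.508 -0.28   0.041]
stapler 0.63 2233 zt 0.044 c 0.4947 -0.2791 wh 0.105 0.028 ang 8.3 med [ 0.502 -0.276  0.008]
TOP
stapler 0.78 814 zt 0.046 c 0.486 -0.2896 wh 0.126 0.022 ang 16.3 med [ 0.483 -0.289  0.043]
stapler 0.78 503 zt 0.046 c 0.4854 -0.2934 wh 0.131 0.037 ang 15.9 med [ 0.478 -0.282  0.008]
notebook 0.72 4451 zt 0.014 c 0.4561 -0.1974 wh 0.152 0.108 ang 16.9 med [ 0.454 -0.197  0.011]
ink_pad 0.5 808 zt 0.046 c 0.4858 -0.2899 wh 0.126 0.022 ang 17.1 med [ 0.483 -0.29   0.043]
ink_pad 0.5 480 zt 0.046 c 0.486 -0.2933 wh 0.129 0.036 ang 16.4 med [ 0.48  -0.281  0.008]
slide [0.107, 0.007, 0.04] spin -0.0 rows>= 2.3 at [ 0.5499 -0.0601  0.3756] 0.2 t 8.35 w 0.0702 q [-0.18  0.33  1.55  0.    1.26  1.2 ]
```

View pics/w3.png

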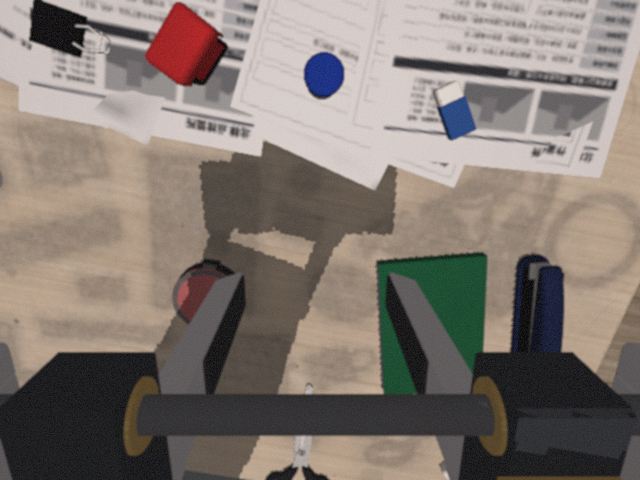

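View pics/t3.png

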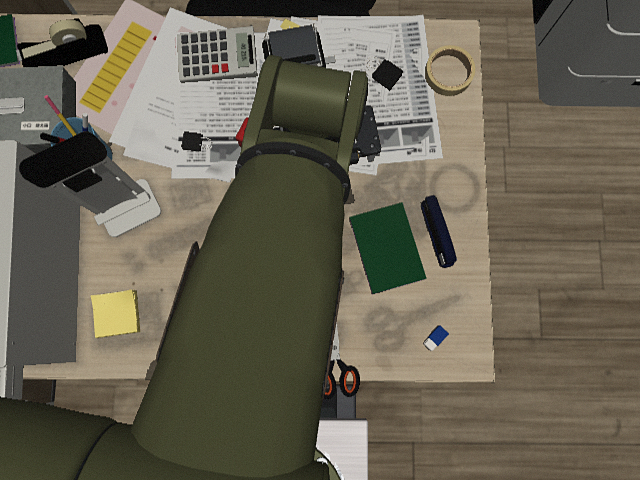

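Call:
jog_arm(rows=[{"gripper":0.06,"slide":[0.05,0.003,0.0],"spin":-0.05},{"gripper":0.06,"slide":[0.107,0.005,0.0],"spin":-0.09},{"gripper":0.06,"slide":[0.107,0.005,0.0],"spin":-0.09},{"gripper":0.06,"slide":[0.107,0.005,0.05],"spin":-0.09},{"gripper":0.06,"slide":[0.107,0.005,0.1],"spin":-0.09},{"gripper":0.06,"slide":[0.107,0.005,0.14],"spin":-0.09},{"gripper":0.06,"slide":[0.107,0.005,0.14],"spin":-0.09},{"gripper":0.0,"slide":[0.107,0.005,0.14],"spin":-0.09}], squeeze=15)

```text
time_s: 9.15
ee_pos: [0.6559, -0.0437, 0.237]
eef_rot: [3.141, -0.0, 0.29]
force: [-0.4, -0.7, 1.0]
grip_width: 0.0547
grip_force: 0.0
```

Call:
jog_arm(rows=[{"gripper":0.0,"slide":[0,0,0],"spin":0},{"gripper":0.0,"slide":[0,0,0],"spin":0},{"gripper":0.0,"slide":[0,0,0],"spin":0},{"gripper":0.0,"slide":[0,0,0],"spin":0},{"gripper":0.0,"slide":[0,0,0],"spin":0}])

```text
time_s: 9.65
ee_pos: [0.656, -0.0436, 0.2368]
eef_rot: [3.141, -0.002, 0.29]
force: [-0.6, 1.0, 5.4]
grip_width: 0.026
grip_force: 15.0
```

Call:
jog_arm(rows=[{"gripper":0.0,"slide":[0,0,-0.03],"spin":0},{"gripper":0.0,"slide":[0,0,-0.07],"spin":0},{"gripper":0.0,"slide":[0,0,-0.08],"spin":0}])

```text
time_s: 9.95
ee_pos: [0.6561, -0.0436, 0.3204]
eef_rot: [3.139, -0.006, 0.29]
force: [0.5, -0.3, -0.3]
grip_width: 0.026
grip_force: 15.0
```

```bash

python3 -c "
from h import *
go(.5895,-.259,.317,.29)"
```

```text
slide [-0.125, 0.187, 0.003] spin -0.0 rows>= 4.5 at [ 0.6561 -0.0436  0.3204] 0.29 t 9.95 w 0.026 q [-0.12  0.61  1.27  0.    1.25  1.16]
```

Call:
jog_arm(rows=[{"gripper":0.0,"slide":[-0.02,0.03,0],"spin":0},{"gripper":0.0,"slide":[-0.045,0.067,0],"spin":0},{"gripper":0.0,"slide":[-0.07,0.105,0],"spin":0},{"gripper":0.0,"slide":[-0.095,0.142,0],"spin":0},{"gripper":0.0,"slide":[-0.115,0.172,0],"spin":0},{"gripper":0.0,"slide":[-0.125,0.187,0],"spin":0},{"gripper":0.0,"slide":[-0.125,0.187,0.03],"spin":0},{"gripper":0.0,"slide":[-0.125,0.187,0.06],"spin":0}])

```text
time_s: 10.75
ee_pos: [0.5894, -0.2587, 0.2552]
eef_rot: [3.141, -0.001, 0.289]
force: [1.0, 0.6, -1.2]
grip_width: 0.0263
grip_force: 15.0
```

```bash

python3 -c "
from h import *
meas('top',['glue_stick'])
meas('wrist',['glue_stick'])
go(.5895,-.259,.237,.29)"
```

```text
glue_stick 0.77 4221 zt 0.106 c 0.5886 -0.2567 wh 0.027 0.026 ang 15.6 med [ 0.592 -0.256  0.105]
glue_stick 0.77 3221 zt 0.106 c 0.5526 -0.2675 wh 0.101 0.028 ang 17.7 med [ 0.599 -0.253  0.065]
slide [-0.001, 0.001, 0.019] spin 0.0 rows>= 0.4 at [ 0.5898 -0.2581  0.256 ] 0.29 t 10.95 w 0.0261 q [-0.47  0.65  1.37  0.    1.12  0.81]
```

Call:
jog_arm(rows=[{"gripper":0.0,"slide":[0,0.001,0.008],"spin":0},{"gripper":0.0,"slide":[0,0.001,0.013],"spin":0},{"gripper":0.0,"slide":[0,0.001,0.013],"spin":0},{"gripper":0.0,"slide":[0,0.001,0.013],"spin":0}])

```text
time_s: 11.35
ee_pos: [0.5898, -0.2594, 0.2429]
eef_rot: [3.141, -0.0, 0.29]
force: [0.7, -0.4, -0.4]
grip_width: 0.026
grip_force: 15.0
```

Call:
jog_arm(rows=[{"gripper":0.0,"slide":[0,0,0.003],"spin":0},{"gripper":0.0,"slide":[0,0,0.005],"spin":0},{"gripper":0.0,"slide":[0,0,0.005],"spin":0}])

```text
time_s: 11.65
ee_pos: [0.5897, -0.2595, 0.2373]
eef_rot: [-3.141, 0.0, 0.29]
force: [0.7, 0.9, 0.3]
grip_width: 0.0267
grip_force: 15.0
```

Call:
jog_arm(rows=[{"gripper":0.0,"slide":[0,0,0.001],"spin":0},{"gripper":0.05,"slide":[0,0,0.001],"spin":0},{"gripper":0.06,"slide":[0,0,0.001],"spin":0},{"gripper":0.06,"slide":[0,0,0.001],"spin":0},{"gripper":0.06,"slide":[0,0,0.001],"spin":0},{"gripper":0.06,"slide":[0,0,-0.04],"spin":0},{"gripper":0.06,"slide":[0,0,-0.09],"spin":0},{"gripper":0.06,"slide":[0,0,-0.12],"spin":0}])

```text
time_s: 12.45
ee_pos: [0.5897, -0.2595, 0.3616]
eef_rot: [3.139, -0.003, 0.29]
force: [0.4, -0.7, 0.8]
grip_width: 0.0601
grip_force: 0.0
```

```bash

python3 -c "
from h import *
meas('wrist',['glue_stick','eraser','stapler'])
go(.656,-.157,.36,.65)"
```

```text
glue_stick 0.9 1235 zt 0.092 c 0.5898 -0.259 wh 0.026 0.026 ang 17.4 med [ 0.591 -0.259  0.091]
glue_stick 0.9 681 zt 0.092 c 0.5967 -0.2568 wh 0.011 0.026 ang 17.5 med [ 0.6   -0.256  0.045]
eraser 0.87 720 zt 0.013 c 0.2918 -0.2802 wh 0.024 0.046 ang 45.6 med [ 0.301 -0.283  0.011]
eraser 0.7 1720 zt 0.013 c 0.6572 -0.1555 wh 0.046 0.024 ang 36.7 med [ 0.657 -0.157  0.012]
eraser 0.52 482 zt 0.011 c 0.4505 -0.0042 wh 0.045 0.01 ang 11.1 med [ 0.452 -0.006  0.008]
eraser 0.46 2751 zt 0.045 c 0.4909 -0.2883 wh 0.116 0.021 ang 17.1 med [ 0.499 -0.286  0.043]
eraser 0.46 1165 zt 0.045 c 0.488 -0.2888 wh 0.123 0.03 ang 15.9 med [ 0.506 -0.282  0.006]
stapler 0.85 2758 zt 0.045 c 0.5069 -0.2834 wh 0.15 0.021 ang 17.1 med [ 0.499 -0.286  0.043]
stapler 0.85 1230 zt 0.045 c 0.4872 -0.2891 wh 0.124 0.03 ang 15.9 med [ 0.504 -0.283  0.006]
slide [0.093, -0.079, -0.002] spin -0.36 rows>= 2.4 at [ 0.5896 -0.2594  0.3576] 0.29 t 12.65 w 0.06 q [-0.47  0.55  1.28 -0.    1.31  0.81]
```

Call:
jog_arm(rows=[{"gripper":0.05,"slide":[0.03,-0.026,0],"spin":-0.12},{"gripper":0.05,"slide":[0.06,-0.052,0],"spin":-0.24},{"gripper":0.05,"slide":[0.093,-0.079,0],"spin":-0.355},{"gripper":0.05,"slide":[0.093,-0.079,0],"spin":-0.355},{"gripper":0.05,"slide":[0.093,-0.079,0.05],"spin":-0.355},{"gripper":0.05,"slide":[0.093,-0.079,0.1],"spin":-0.355},{"gripper":0.05,"slide":[0.093,-0.079,0.14],"spin":-0.355},{"gripper":0.05,"slide":[0.093,-0.079,0.14],"spin":-0.355}], squeeze=12)

```text
time_s: 13.45
ee_pos: [0.6544, -0.1572, 0.2101]
eef_rot: [-3.132, 0.007, 0.644]
force: [0.1, -0.0, -0.6]
grip_width: 0.0501
grip_force: 0.0
```

```bash

python3 -c "
from h import *
go(.6565,-.1565,.204,.645)"
```

```text
slide [0.002, 0.001, 0.006] spin -0.001 rows>= 0.1 at [ 0.6544 -0.1572  0.2101] 0.644 t 13.45 w 0.0501 q [-0.29  0.77  1.28 -0.    1.1   0.64]
```

Call:
jog_arm(rows=[{"gripper":0.05,"slide":[0,0,0.008],"spin":0},{"gripper":0.05,"slide":[0,0,0.008],"spin":0},{"gripper":0.05,"slide":[0,0,0.008],"spin":0}])

```text
time_s: 13.75
ee_pos: [0.6566, -0.1574, 0.2116]
eef_rot: [3.139, -0.002, 0.645]
force: [0.4, 0.2, 1.0]
grip_width: 0.05
grip_force: 0.0
```

Call:
jog_arm(rows=[{"gripper":0.05,"slide":[0,0,0.007],"spin":0},{"gripper":0.05,"slide":[0,0,0.007],"spin":0},{"gripper":0.0,"slide":[0,0,0.007],"spin":0},{"gripper":0.0,"slide":[0,0,0.007],"spin":0},{"gripper":0.0,"slide":[0,0,0.007],"spin":0},{"gripper":0.0,"slide":[0,0,0.007],"spin":0},{"gripper":0.0,"slide":[0,0,0.007],"spin":0},{"gripper":0.0,"slide":[0,0,0.007],"spin":0}])

```text
time_s: 14.55
ee_pos: [0.6563, -0.1572, 0.2028]
eef_rot: [3.142, -0.0, 0.645]
force: [-0.0, -0.2, 1.2]
grip_width: 0.022
grip_force: 12.0
```

Call:
jog_arm(rows=[{"gripper":0.0,"slide":[0,0,-0.03],"spin":0},{"gripper":0.0,"slide":[0,0,-0.07],"spin":0},{"gripper":0.0,"slide":[0,0,-0.07],"spin":0},{"gripper":0.0,"slide":[0,0,-0.07],"spin":0}])

```text
time_s: 14.95
ee_pos: [0.6563, -0.1572, 0.2734]
eef_rot: [3.14, -0.001, 0.645]
force: [-0.3, 0.3, 0.0]
grip_width: 0.022
grip_force: 12.0
```

```bash

python3 -c "
from h import *
go(.452,-.088,.274,.3)"
```

```text
slide [-0.122, -0.178, -0.001] spin 0.345 rows>= 4.3 at [ 0.6563 -0.1572  0.2734] 0.645 t 14.95 w 0.022 q [-0.29  0.7   1.25 -0.    1.19  0.64]
```

Call:
jog_arm(rows=[{"gripper":0.0,"slide":[-0.02,-0.03,0],"spin":0.06},{"gripper":0.0,"slide":[-0.045,-0.066,0],"spin":0.13},{"gripper":0.0,"slide":[-0.07,-0.102,0],"spin":0.2},{"gripper":0.0,"slide":[-0.095,-0.138,0],"spin":0.27},{"gripper":0.0,"slide":[-0.115,-0.168,0],"spin":0.33},{"gripper":0.0,"slide":[-0.122,-0.178,0.02],"spin":0.345},{"gripper":0.0,"slide":[-0.122,-0.178,0.055],"spin":0.345},{"gripper":0.0,"slide":[-0.122,-0.178,0.055],"spin":0.345}])

```text
time_s: 15.75
ee_pos: [0.4503, -0.0878, 0.214]
eef_rot: [-3.138, 0.006, 0.3]
force: [-0.6, 0.8, -0.2]
grip_width: 0.0224
grip_force: 12.0
```

```bash

python3 -c "
from h import *
go(.452,-.088,.204,.3)
meas('wrist',['eraser','glue_stick'])
go(.452,-.088,.204,.3)"
```

```text
slide [0.002, 0.001, 0.01] spin -0.0 rows>= 0.2 at [ 0.4503 -0.0878  0.214 ] 0.3 t 15.75 w 0.0224 q [-0.27  0.37  1.94 -0.    0.84  1.  ]
eraser 0.89 4144 zt 0.024 c 0.4504 -0.0865 wh 0.045 0.022 ang 18.0 med [ 0.453 -0.086  0.023]
slide [-0.0, -0.0, 0.014] spin -0.0 rows>= 0.3 at [ 0.4521 -0.0884  0.2182] 0.3 t 15.9 w 0.0219 q [-0.27  0.37  1.93 -0.    0.84  1.  ]
```

Call:
jog_arm(rows=[{"gripper":0.0,"slide":[0,0,0.01],"spin":0},{"gripper":0.0,"slide":[0,0,0.014],"spin":0},{"gripper":0.0,"slide":[0,0,0.0145],"spin":0},{"gripper":0.0,"slide":[0,0,0.0145],"spin":0},{"gripper":0.045,"slide":[0,0,0.0145],"spin":0},{"gripper":0.045,"slide":[0,0,0.0145],"spin":0},{"gripper":0.045,"slide":[0,0,0.0145],"spin":0},{"gripper":0.045,"slide":[0,0,-0.03],"spin":0}])

```text
time_s: 16.7
ee_pos: [0.4508, -0.088, 0.2442]
eef_rot: [-3.137, 0.007, 0.3]
force: [0.8, 0.0, -0.2]
grip_width: 0.0448
grip_force: 0.0
```

Call:
jog_arm(rows=[{"gripper":0.045,"slide":[0,0,-0.05],"spin":0},{"gripper":0.06,"slide":[0,0,-0.1],"spin":0},{"gripper":0.06,"slide":[0,0,-0.13],"spin":0},{"gripper":0.06,"slide":[0,0,-0.13],"spin":0}])

```text
time_s: 17.1
ee_pos: [0.4519, -0.0883, 0.3818]
eef_rot: [3.138, -0.006, 0.3]
force: [0.1, -0.0, -0.5]
grip_width: 0.0599
grip_force: 0.0
```

```bash

python3 -c "
from h import *
go(.657,.0575,.36,-.44)
meas('wrist',['eraser','date_stamp','ink_pad'])"
```

```text
slide [0.239, -0.079, 0.023] spin 0.74 rows>= 5.1 at [ 0.4519 -0.0883  0.3818] 0.3 t 17.1 w 0.0599 q [-0.27  0.12  1.79  0.    1.22  1.  ]
eraser 0.97 1170 zt 0.013 c 0.4531 -0.088 wh 0.044 0.022 ang 17.1 med [ 0.454 -0.088  0.012]
ink_pad 0.88 4522 zt 0.019 c 0.4452 0.0241 wh 0.064 0.065 ang 53.1 med [0.448 0.023 0.018]
ink_pad 0.88 72 zt 0.019 c 0.4656 0.0069 wh 0.056 0.012 ang 44.4 med [0.467 0.    0.005]
```

Call:
jog_arm(rows=[{"gripper":0.065,"slide":[0.04,-0.013,0],"spin":0.12},{"gripper":0.065,"slide":[0.08,-0.026,0],"spin":0.25},{"gripper":0.065,"slide":[0.12,-0.04,0],"spin":0.38},{"gripper":0.065,"slide":[0.16,-0.053,0],"spin":0.5},{"gripper":0.065,"slide":[0.2,-0.066,0.01],"spin":0.62},{"gripper":0.065,"slide":[0.239,-0.079,0.02],"spin":0.74},{"gripper":0.065,"slide":[0.239,-0.079,0.02],"spin":0.74},{"gripper":0.065,"slide":[0.239,-0.079,0.06],"spin":0.74}], squeeze=15)

```text
time_s: 18.1
ee_pos: [0.6576, 0.0584, 0.3194]
eef_rot: [-3.139, -0.005, -0.438]
force: [0.6, 0.2, 0.1]
grip_width: 0.0652
grip_force: 0.0
```

```bash

python3 -c "
from h import *
snap('top'); go(.657,.0575,.23,-.44)
"
```

```text
slide [0.002, -0.0, 0.08] spin 0.001 rows>= 1.6 at [0.656  0.0578 0.3096] -0.439 t 18.15 w 0.0651 q [ 0.03  0.62  1.28 -0.    1.25  2.04]
```

Call:
jog_arm(rows=[{"gripper":0.065,"slide":[0,0,0.04],"spin":0},{"gripper":0.065,"slide":[0,0,0.075],"spin":0},{"gripper":0.065,"slide":[0,0,0.087],"spin":0},{"gripper":0.065,"slide":[0,0,0.087],"spin":0},{"gripper":0.065,"slide":[0,0,0.087],"spin":0}])

```text
time_s: 18.65
ee_pos: [0.6571, 0.0576, 0.2324]
eef_rot: [-3.141, -0.001, -0.44]
force: [-0.2, -0.0, -0.2]
grip_width: 0.0647
grip_force: 0.0
```

Call:
jog_arm(rows=[{"gripper":0.0,"slide":[0,0,0],"spin":0},{"gripper":0.0,"slide":[0,0,0],"spin":0},{"gripper":0.0,"slide":[0,0,0],"spin":0},{"gripper":0.0,"slide":[0,0,0],"spin":0},{"gripper":0.0,"slide":[0,0,0],"spin":0},{"gripper":0.0,"slide":[0,0,-0.03],"spin":0},{"gripper":0.0,"slide":[0,0,-0.07],"spin":0},{"gripper":0.0,"slide":[0,0,-0.08],"spin":0}])

```text
time_s: 19.45
ee_pos: [0.6572, 0.0578, 0.3153]
eef_rot: [-3.139, -0.005, -0.44]
force: [0.1, -0.2, 0.4]
grip_width: 0.0332
grip_force: 15.0
```

```bash

python3 -c "
from h import *
go(.446,.0228,.312,0)
"
```

```text
slide [-0.176, 0.122, 0.002] spin -0.44 rows>= 4.3 at [0.6572 0.0578 0.3153] -0.44 t 19.45 w 0.0332 q [ 0.03  0.62  1.27 -0.    1.24  2.04]
```

Call:
jog_arm(rows=[{"gripper":0.0,"slide":[-0.025,0.017,0],"spin":-0.06},{"gripper":0.0,"slide":[-0.06,0.042,0],"spin":-0.15},{"gripper":0.0,"slide":[-0.095,0.066,0],"spin":-0.24},{"gripper":0.0,"slide":[-0.13,0.09,0],"spin":-0.33},{"gripper":0.0,"slide":[-0.16,0.111,0],"spin":-0.4},{"gripper":0.0,"slide":[-0.176,0.122,0],"spin":-0.44},{"gripper":0.0,"slide":[-0.176,0.122,0.03],"spin":-0.44},{"gripper":0.0,"slide":[-0.176,0.122,0.045],"spin":-0.44}])

```text
time_s: 20.25
ee_pos: [0.4447, 0.0224, 0.2644]
eef_rot: [-3.142, 0.001, -0.0]
force: [0.3, -0.1, -1.0]
grip_width: 0.0334
grip_force: 15.0
```

```bash

python3 -c "
from h import *
meas('wrist',['date_stamp'])
meas('scene',['date_stamp','ink_pad'])
go(.446,.0228,.2515,0)
"
```

```text
date_stamp 0.75 7563 zt 0.093 c 0.4456 0.0228 wh 0.034 0.047 ang 88.6 med [0.449 0.022 0.092]
date_stamp 0.75 1378 zt 0.093 c 0.4581 0.0158 wh 0.046 0.024 ang 66.4 med [0.468 0.023 0.065]
date_stamp 0.64 173 zt 0.094 c 0.4311 0.0227 wh 0.034 0.021 ang 87.7 med [0.428 0.024 0.093]
date_stamp 0.64 213 zt 0.094 c 0.4355 0.0259 wh 0.046 0.034 ang 50.2 med [0.431 0.032 0.042]
ink_pad 0.58 510 zt 0.021 c 0.4435 0.0322 wh 0.068 0.05 ang 16.4 med [0.438 0.037 0.019]
ink_pad 0.58 73 zt 0.021 c 0.4426 0.0414 wh 0.067 0.032 ang 9.9 med [0.433 0.051 0.007]
slide [0.0, -0.0, 0.015] spin -0.0 rows>= 0.3 at [0.4458 0.0224 0.2663] -0.0 t 20.5 w 0.0333 q [-0.03  0.25  1.94  0.    0.95  1.54]
```

Stamp is centred over the pad and level; lower, release, retreat.

Call:
jog_arm(rows=[{"gripper":0.0,"slide":[0,0,0.008],"spin":0},{"gripper":0.0,"slide":[0,0,0.0135],"spin":0},{"gripper":0.0,"slide":[0,0,0.0148],"spin":0},{"gripper":0.0,"slide":[0,0,0.0148],"spin":0},{"gripper":0.0,"slide":[0,0,0.0148],"spin":0}])

```text
time_s: 21.0
ee_pos: [0.4456, 0.0224, 0.2509]
eef_rot: [-3.142, -0.0, -0.0]
force: [-0.3, 0.2, 0.2]
grip_width: 0.0327
grip_force: 15.0
```

Call:
jog_arm(rows=[{"gripper":0.05,"slide":[0,0,0],"spin":0},{"gripper":0.065,"slide":[0,0,0],"spin":0},{"gripper":0.065,"slide":[0,0,0],"spin":0},{"gripper":0.065,"slide":[0,0,0],"spin":0},{"gripper":0.065,"slide":[0,0,-0.03],"spin":0},{"gripper":0.065,"slide":[0,0,-0.08],"spin":0},{"gripper":0.065,"slide":[0,0,-0.13],"spin":0},{"gripper":0.065,"slide":[-0.0,0,-0.15],"spin":0}])

```text
time_s: 21.8
ee_pos: [0.4455, 0.0225, 0.4054]
eef_rot: [3.141, -0.006, -0.0]
force: [-0.0, 0.4, -1.2]
grip_width: 0.0649
grip_force: 0.0
```

Call:
jog_arm(rows=[{"gripper":0.065,"slide":[-0.05,0.05,0],"spin":0},{"gripper":0.065,"slide":[-0.1,0.1,0],"spin":0},{"gripper":0.065,"slide":[-0.1,0.15,0],"spin":0},{"gripper":0.065,"slide":[-0.1,0.2,0],"spin":0},{"gripper":0.065,"slide":[-0.1,0.25,0],"spin":0},{"gripper":0.065,"slide":[-0.1,0.3,0],"spin":0},{"gripper":0.065,"slide":[-0.1,0.35,0],"spin":0},{"gripper":0.065,"slide":[-0.1,0.4,0],"spin":0}])

```text
time_s: 22.6
ee_pos: [0.3449, -0.3467, 0.4009]
eef_rot: [3.141, -0.0, -0.001]
force: [1.1, 0.1, 0.6]
grip_width: 0.0649
grip_force: 0.0
```

```bash

python3 -c "
from h import *
meas('top',['date_stamp','ink_pad','eraser','stapler','glue_stick','notebook','binder_clip'],'end.png')
print(telemetry.get_obs()['time_s'])
"
```

```text
date_stamp 0.96 501 zt 0.08 c 0.4467 0.0222 wh 0.047 0.033 ang 0.0 med [0.445 0.021 0.078]
date_stamp 0.96 24 zt 0.08 c 0.4264 0.022 wh 0.007 0.032 ang 3.9 med [0.424 0.025 0.06 ]
ink_pad 0.77 476 zt 0.021 c 0.4421 0.0227 wh 0.056 0.065 ang 6.2 med [0.436 0.013 0.018]
ink_pad 0.77 28 zt 0.021 c 0.4293 0.0139 wh 0.028 0.064 ang 29.6 med [0.423 0.004 0.007]
eraser 0.79 190 zt 0.015 c 0.2956 -0.2788 wh 0.016 0.044 ang 43.6 med [ 0.299 -0.281  0.013]
stapler 0.9 798 zt 0.046 c 0.4856 -0.2899 wh 0.126 0.021 ang 16.8 med [ 0.482 -0.29   0.043]
stapler 0.9 509 zt 0.046 c 0.4854 -0.2936 wh 0.131 0.037 ang 16.2 med [ 0.478 -0.282  0.008]
glue_stick 0.91 181 zt 0.093 c 0.5888 -0.2589 wh 0.025 0.024 ang 44.7 med [ 0.588 -0.258  0.091]
glue_stick 0.91 199 zt 0.093 c 0.5882 -0.2643 wh 0.024 0.036 ang 0.6 med [ 0.581 -0.253  0.04 ]
notebook 0.96 4456 zt 0.013 c 0.4566 -0.1986 wh 0.151 0.105 ang 16.4 med [ 0.454 -0.197  0.011]
binder_clip 0.98 308 zt 0.018 c 0.6532 0.1681 wh 0.035 0.032 ang 83.5 med [0.652 0.167 0.015]
23.0
```

View pics/end.png

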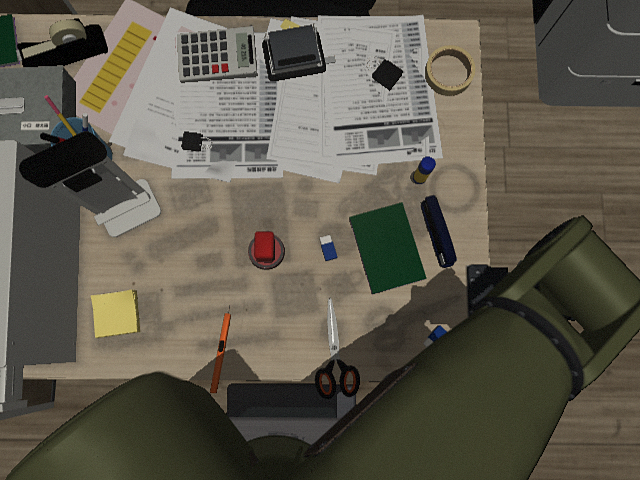

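The stamp is on the pad at (265,248), the eraser midway at (328,248), the stapler beside the notebook at (438,230), and the glue stick beyond it at (423,170). The clip at (193,141) has not moved.

```bash
python3 -c "
from station import workorder; print(workorder.hand_in())"
```

```text
the job is handed in; nothing more can be done
None
```

The desk is set out as asked and the job is handed in, at about 23 s of robot time. In the last top-camera picture the stamp, eraser, stapler and glue stick were all placed within tolerance and the binder clip had not moved; the hand-in returned no verdict.

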